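Clear the sketch box and hold its lid at the painting angle

TASK

The brass stay that props the lid of the wooden sketch box has come off, and I want to screw it back on with the lid at its painting angle. First clear the lid: stand the ink bottle gently, upright, in the tray where the other ink bottle is kept, and put the white eraser in the tray with the pencils. Then lift the lid by its handle until it is 60 degrees open and finish while still holding it there by the handle, without disturbing anything else on the table.

Things in the scene. Friction and masses are not known exactly. Their poses are not given: they have to be found in the camera images.
- box: The sketch box: a shallow beech box, 220 mm deep (its x), 280 mm wide (its y) and 85 mm high shut (base 60 mm, lid 25 mm), standing on the table and fixed to it. Origin at the centre of its underside, x horizontal from the handle side to the hinge side, z up. The shut lid's flat top, 85 mm above the table, carries the ink bottle and the eraser.
- lid (a joint): Opening angle of the box's lid in rad: 0 shut, grows as its handle edge rises, 1.05 = 60 degrees; stops at 1.75. Lid with handle weighs 0.5 to 0.8 kg. It swings freely and falls shut by itself unless held; at 60 degrees about 1 to 2 N at the handle, square to the lid (2 to 4 N straight up), carry it.
- lid_hinge (a point): Middle of the hinge line, on the far upper edge of the box's base: 110 mm along the box's x from its centre and 60 mm above the table. The hinge line is horizontal, along the box's y.
- handle_mid (a point): Middle of the lid's handle bar: round dark wood, 14 mm thick, 124 mm long, along the box's y, 42 mm clear of the lid's front face (bar centre to face). It swings with the lid about the hinge line; shut, it lies 262 mm from that line towards box -x and 12.5 mm above it, 72 mm over the table. Pinched between upright fingers, the round bar can turn in the grip.
- handle: The same handle with its two thin brass posts, 104 mm apart, that join the bar's ends to the lid. Origin on the lid's front face, half-way along the handle.
- bottle_mid (a point): Centre, half-way up, of the ink bottle on the lid: amber glass, round, 46 mm diameter and straight-sided up to 46 mm from its foot, then a shoulder and a black cap 31 mm wide, 74 mm high in all; 0.10 to 0.17 kg. Its foot is 37 mm below this point. z is the bottle's own upward axis.
- bottle: The same ink bottle; origin at the centre of its foot.
- eraser_mid (a point): Centre of the white block eraser with its card sleeve lying on the lid: 60 mm long (its x), 30 mm wide (its y), 20 mm high; 35 g.
- eraser: The same eraser; origin at the centre of its underside.
- bottle_tray: Shallow wooden tray holding one other ink bottle, fixed to the table on one side of the box: 220 mm (its x) by 130 mm (its y) outside, walls 6 mm thick and 20 mm high, floor 5 mm above the table. Origin at the centre of its underside, z up.
- bottle_tray_free (a point): Middle of the free part of the bottle tray, on its floor (5 mm above the table), 40 mm from the tray's centre along its -x; clear for 59 mm all round.
- bottle2: The other ink bottle, same shape, loose in the bottle tray, 60 to 75 mm along the tray's x from the tray's centre; stays there. Origin at its foot.
- pencil_tray: Shallow wooden tray of the same size and make as the bottle tray (walls 20 mm, floor 5 mm above the table), fixed to the table on the other side of the box; three pencils 8 mm thick lie fast across its +x end (48 to 84 mm from its centre). Origin at the centre of its underside, z up.
- pencil_tray_free (a point): Middle of the free part of the pencil tray, on its floor (5 mm above the table), 40 mm from the tray's centre along its -x; clear for 59 mm all round.
- tape: Bystander: loose roll of paper tape lying flat, 96 mm across, 24 mm high. Origin at the centre of its underside.
- screwdriver: Bystander: loose screwdriver lying on the table, 190 mm long along its x.
- brush_pot: Bystander: loose metal pot, 76 mm across and 95 mm high, with brushes up to 210 mm high. Origin at the centre of its underside.

How it is judged:
On the way:
1. with the lid still shut, the ink bottle stands upright in its tray and the eraser lies in the pencil tray, both let go (x of bottle_mid in the frame of bottle_tray between -0.09 and 0.09 m and y of bottle_mid in the frame of bottle_tray between -0.045 and 0.045 m and z of bottle_mid in the frame of bottle_tray between 0.036 and 0.05 m and angle between bottle_mid's own z axis and vertical below 0.12 rad and x of eraser_mid in the frame of pencil_tray between -0.095 and 0.095 m and y of eraser_mid in the frame of pencil_tray between -0.052 and 0.052 m and z of eraser_mid in the frame of pencil_tray between 0.008 and 0.032 m and contact force between the fingers and bottle below 0.05 N and contact force between the fingers and eraser below 0.05 N and linear speed of each of bottle, eraser below 0.03 m/s and value of joint lid below 0.06 rad), for 0.2 s.
At the end, for the whole second after the job is handed in: Lid still and 60 degrees open (6 either way), held by the fingers on its handle (over 0.5 N) and by nothing else; ink bottle upright (within 7 degrees) on the bottle tray's floor, eraser lying in the pencil tray, both let go and at rest; the rest not moved more than 30 mm (value of joint lid between 0.942 and 1.152 rad and velocity of joint lid between -0.05 and 0.05 rad/s and contact force between the fingers and handle above 0.5 N and x of bottle_mid in the frame of bottle_tray between -0.09 and 0.09 m and y of bottle_mid in the frame of bottle_tray between -0.045 and 0.045 m and z of bottle_mid in the frame of bottle_tray between 0.036 and 0.05 m and angle between bottle_mid's own z axis and vertical below 0.12 rad and x of eraser_mid in the frame of pencil_tray between -0.095 and 0.095 m and y of eraser_mid in the frame of pencil_tray between -0.052 and 0.052 m and z of eraser_mid in the frame of pencil_tray between 0.008 and 0.032 m and contact force between the fingers and bottle below 0.05 N and contact force between the fingers and eraser below 0.05 N and linear speed of each of bottle, eraser below 0.03 m/s); the arm keeps its last pose, push and grip.
It fails at once if the lid is opened before the ink bottle and the eraser have both been taken to their trays (value of joint lid above 0.15 rad and not (x of bottle_mid in the frame of bottle_tray between -0.11 and 0.11 m and y of bottle_mid in the frame of bottle_tray between -0.065 and 0.065 m and z of bottle_mid in the frame of bottle_tray between 0 and 0.1 m and x of eraser_mid in the frame of pencil_tray between -0.11 and 0.11 m and y of eraser_mid in the frame of pencil_tray between -0.065 and 0.065 m and z of eraser_mid in the frame of pencil_tray between 0 and 0.1 m)).
It fails at once if the ink bottle is dropped or knocked (faster than 0.5 m/s with no finger on it: a fall of more than about 13 mm) (contact force between the fingers and bottle below 0.01 N and linear speed of bottle above 0.5 m/s).
It fails at once if the other ink bottle, the tape, the screwdriver or the pot of brushes is shifted by more than 30 mm or tipped over (distance of any of bottle2, tape, screwdriver, brush_pot from where it was at the start of the episode above 0.03 m or angle between any of bottle2, brush_pot's own z axis and vertical above 0.4 rad).
It also fails if it takes over 64 s, if anything falls off the work surface, if the arm or the gripper's body presses on something with over 40 N, if the wrist force passes 120 N, or if a joint passes its speed limit or range.

ROBOT

A 7-joint arm with a two-finger parallel gripper is mounted at the origin on the work surface. World frame = base frame: x ahead of the robot, y to its left, z up, the work surface at z = 0. Lengths are in m, angles in rad, forces in N, time in s.
With the tool pointing down it reaches from about 0.425 to 0.925 m from the base axis. Payload 6.8 kg.
Tool frame: the origin (TCP) lies on the front face of the gripper's body, between the roots of the fingers; the fingertips stand 73 mm ahead of it and the grasp point (between the pads) lies 54 mm ahead of it (env.nose_length is the distance from the TCP to the fingertips, in m); z points along the fingers, y is the line along which they close (so a half turn about z gives the same grasp; the last joint's range is limited). The gripper opens to 85 mm and grips with 20 to 120 N. Pads are 22 mm wide; open, the fingers measure 114 mm over their backs; the gripper's body (76 mm by 85 mm) begins 54 mm behind the grasp point. The pads swing forward as they close: fully open they stand 13 mm farther back than shut.
Start: joints at [1.093, 0.477, 0.022, 1.555, -0.011, 1.109, -0.083], TCP at [0.244, -0.629, 0.304] pointing down, gripper open.
Joint ranges: [-2.96, 2.96], [-0.34, 2.1], [-1.41, 1.46], [0.24, 2.44], [-1.37, 4.51], [0.17, 1.92], [-2.96, 2.96]. Speed limits (rad/s): [2.39, 2.39, 3.14, 3.14, 3.14, 3.14, 3.14].

INTERFACE

Orientations are given as a unit quaternion [w, x, y, z].
In Python, from cell import env, kin, camera, calibration, job gives the robot as it stands. The module is installed in compiled form; this text tells all that it offers. Calls block until the motion is done:
- env.reach(position, orientation): joint-space move of the TCP to a pose.
- env.movel(position, velocity=0.15, rot=None, stop_force=None): straight line of the TCP; rot=None keeps the orientation; velocity is the mean speed in m/s. With stop_force (N) it stops when the force on the tool has changed by that much, and returns True; else False.
- env.goto_joints(angles): joint-space move.
- env.grip(opening, f_grip=None): finger opening in m; f_grip is the grip in N (None keeps the last); returns when the fingers have stopped.
- env.dwell(seconds).
- kin.inverse_kinematics(position, orientation): joint angles nearest the present ones, or None.
- env.get_state(): the state.
- camera(name): name is "side" or "top" or "wrist"; returns (picture, depth): 480x640x3 uint8, blue, green, red; 480x640 float32, m along the optical axis (not along the pixel's ray), 0 where there is no reading.
- calibration(name): a dict with "fx", "fy", "cx", "cy" (pixels), "rvec" (rotation vector, rad) and "tvec" (3), from world to camera coordinates, as OpenCV has them. Camera axes: x right, y down, z forward; pixel columns grow to the right and rows downward; lengths in m; the calibration is good to about 2 mm. A picture is of the moment at which its call begins: read the wrist's pose just before it. calibration takes no time and is no camera call; for the wrist camera it gives the pose at the moment of the call.
A pose or a line that the arm cannot do raises env.PlanningError and nothing moves.
- job.job_done(): hands the job in; it is judged then, once.
The state is a dict: "time": time; "qpos": joint angles; "joint_velocities": joint speeds; "joint_torque": joint torques, N m; "tcp_pos": TCP position; "orientation": TCP orientation; "force": force on the tool from outside, world axes, zero at the start; "torque": the same for the moment, N m; "opening": finger opening in m; "gripper_force": force on a finger pad.
Only numpy, scipy, OpenCV 4.12 (cv2) and the standard library are available. Lean on these libraries where they do the work, as an engineer would, in place of code of your own. Each camera call takes 0.05 s, during which the arm holds its last target. There are 200 camera calls.

## Working session

There is one attempt and no reset: what is moved stays moved. The work goes in short steps, each a Python script; the robot and the scene stay as the last script left them, time stands still between calls to the robot, and variables do not carry over. Pictures are saved under pics/ and viewed, at most 10 in all, crops included, and the job is handed in when it is done.

```bash
mkdir -p pics; cat > h.py <<'E'
from cell import env,kin,camera,calibration,job
import numpy as np,cv2
from scipy.spatial.transform import Rotation as R
def cloud(name):
    c=calibration(name);im,d=camera(name)
    v,u=np.mgrid[:480,:640]
    p=np.stack([(u-c['cx'])/c['fx']*d,(v-c['cy'])/c['fy']*d,d],-1)
    Rm=R.from_rotvec(np.ravel(c['rvec'])).as_matrix()
    P=(p-np.ravel(c['tvec']))@Rm
    P[d==0]=np.nan
    return im,P
def quat(Rm):
    q=R.from_matrix(Rm).as_quat(); return [q[3],q[0],q[1],q[2]]
def down(yaw): # tool z down, tool y (closing line) at world angle yaw
    y=np.array([np.cos(yaw),np.sin(yaw),0]);z=np.array([0,0,-1.])
    return quat(np.stack([np.cross(y,z),y,z],1))
E
python3 - <<'E'
from h import *
for n in ('top','side'):
    im,P=cloud(n);cv2.imwrite(f'pics/{n}.png',im);np.save(f'{n}.npy',P)
s=env.get_state();print(s['time'],s['orientation'],s['tcp_pos'])
E
```

```text
0.1 [-7.99672563e-04  9.82955350e-01  1.83842591e-01 -2.05384264e-04] [ 0.24380652 -0.62898878  0.30302947]
```

View pics/top.png

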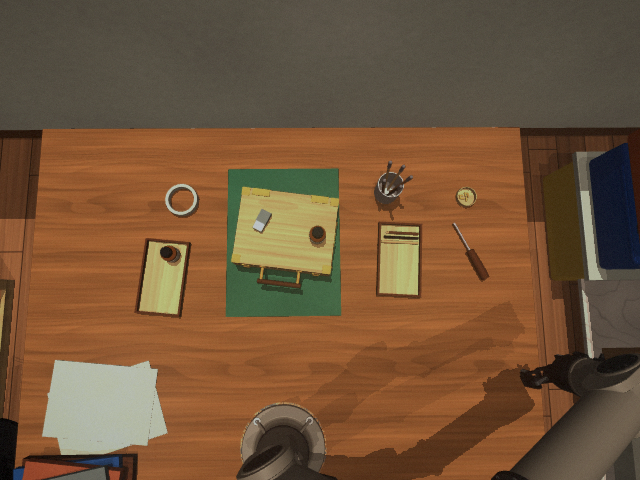

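View pics/side.png

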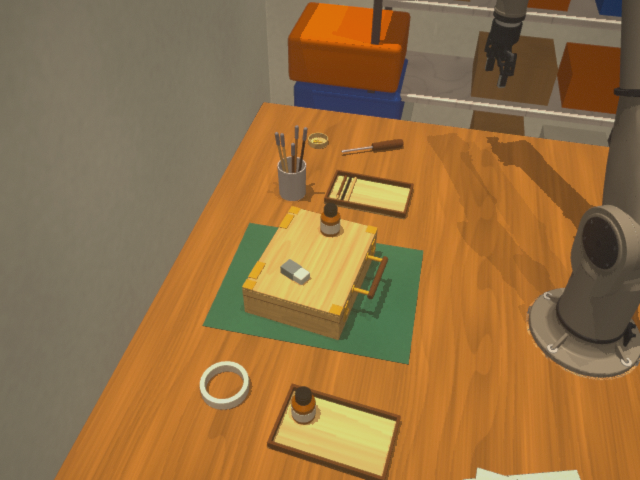

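```bash
python3 - <<'E'
from h import *
P=np.load('top.npy')
def roi(u0,u1,v0,v1): 
    p=P[v0:v1,u0:u1].reshape(-1,3);return p[~np.isnan(p[:,0])]
def rect(p,n):
    r=cv2.minAreaRect((p[:,:2]*1000).astype(np.float32));print(n,len(p),np.round(r[0],1),np.round(r[1],1),round(r[2],1),'z',np.median(p[:,2]).round(4))
    return r
f=lambda p,a,b:p[(p[:,2]>a)&(p[:,2]<b)]
b=roi(225,345,180,292)
rect(f(b,.079,.092),'lid');rect(f(b,.097,.112),'er')
bt=roi(295,345,210,260);rect(f(bt,.15,.18),'botcap')
rect(f(roi(250,310,266,295),.066,.09),'handle')
rect(f(roi(130,195,235,322),.014,.03),'btray');rect(f(roi(130,195,235,322),.065,.1),'b2cap')
rect(f(roi(370,428,218,302),.014,.03),'ptray')
for n,(u,v) in dict(hl=(262,281),hr=(298,287),lid=(285,240),tr=(163,295)).items(): print(n,P[v,u].round(4))
E
```

```text
lid 7061 [583.6  -7.6] [282.  269.2] 82.3 z 0.0856
er 248 [595.9 -19.3] [198.1  60.7] 64.7 z 0.1052
botcap 103 [587.2 -99.9] [28.6 29.3] 41.8 z 0.1605
handle 466 [473.6  -3.1] [145.8  61.3] 88.7 z 0.0797
btray 623 [482.  354.9] [133.1 220.2] 84.4 z 0.0206
b2cap 108 [547.2 328.7] [30.3 29.1] 50.4 z 0.0798
ptray 603 [ 528.  -345.7] [131.2 220.2] 86.6 z 0.0195
hl [0.4621 0.0555 0.0826]
hr [ 0.4447 -0.0449  0.0743]
lid [ 0.5772 -0.0091  0.085 ]
tr [0.4287 0.354  0.0054]
```

```bash
python3 - <<'E'
from h import *
env.reach([.53,-.04,.42],down(np.radians(-97.7)))
im,P=cloud('wrist');cv2.imwrite('pics/w1.png',im);np.save('w1.npy',P);print(env.get_state()['time'],env.get_state()['qpos'])
z=P[...,2]
def rect(m,n):
    k,l,st,_=cv2.connectedComponentsWithStats(m.astype(np.uint8))
    for i in range(1,k):
        if st[i,4]<300: continue
        q=P[l==i];r=cv2.minAreaRect((q[:,:2]*1000).astype(np.float32));print(n,st[i],np.round(r[0],1),np.round(r[1],1),round(r[2],1))
with np.errstate(invalid='ignore'):
    rect((z>.099)&(z<.11),'er');rect((z>.152)&(z<.17),'cap');rect((z>.081)&(z<.09),'lid')
E
```

```text
2.5167 [ 0.29435756  0.17232409 -0.38296619  1.72251619  0.06749033  1.2600632
 -1.8108991 ]
er [ 168   49   51   80 2615] [633.2  56.3] [31.7 60.1] 63.8
cap [ 364   99   40   42 1311] [589.2 -99.5] [30.  30.3] 85.9
lid [  107     0   327   226 61500] [597.2  -8.6] [281.8 202.8] 82.1
```

View pics/w1.png

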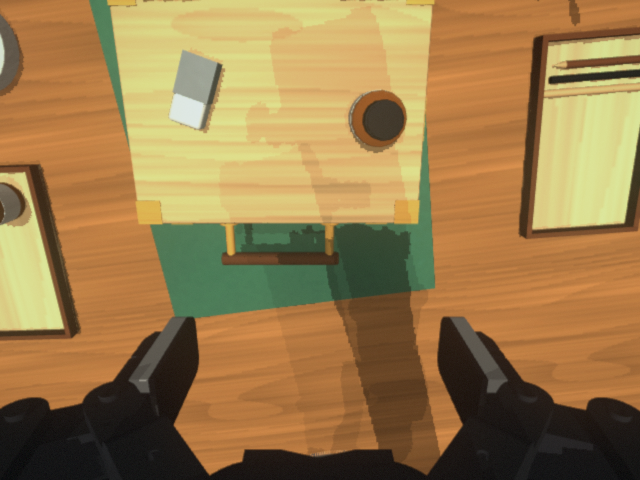

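```bash
cat > run1.py <<'E'
from h import *
P=np.load('w1.npy')[245:275,215:345].reshape(-1,3);q=P[(P[:,2]>.066)&(P[:,2]<.085)]
r=cv2.minAreaRect((q[:,:2]*1000).astype(np.float32));print('handle',len(q),r)
T=lambda s:print(s,round((st:=env.get_state())['time'],2),'op',round(st['opening'],4),'gf',round(st['gripper_force'],2),'F',st['force'].round(1) if hasattr(st['force'],'round') else st['force'],np.round(st['tcp_pos'],4))
Y=np.radians(-97.7)
env.grip(.066,30)
env.reach([.589,-.0995,.27],down(Y))
env.movel([.589,-.0995,.168],.12);T('at')
env.grip(.03,25);T('grip')
env.movel([.589,-.0995,.25],.12);T('lift')
im,_=camera('wrist');cv2.imwrite('pics/w2.png',im)
E
python3 run1.py
```

```text
handle 1636 ((463.0541076660156, 9.316509246826172), (123.639892578125, 22.44598960876465), 82.16893768310547)
at 4.58 op 0.066 gf 0.0 F [-0.8  0.2 -0.4] [ 0.5896 -0.0995  0.1689]
grip 4.89 op 0.0457 gf 25.47 F [-1.1  0.3  5.5] [ 0.5896 -0.0995  0.1691]
lift 5.72 op 0.0456 gf 25.84 F [-0.1 -0.5 -1.7] [ 0.5884 -0.0996  0.2492]
```

View pics/w2.png

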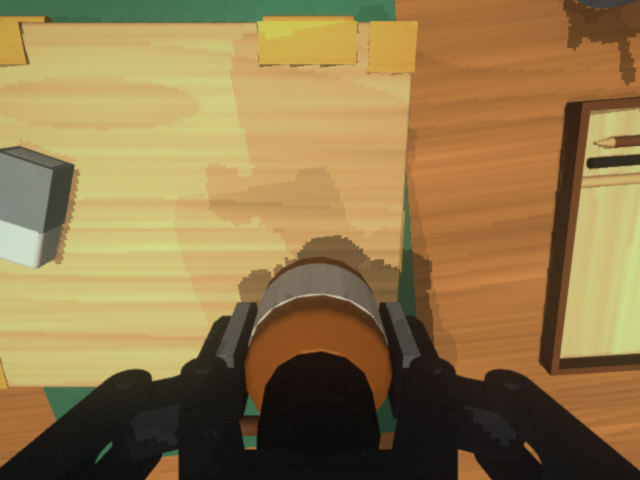

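```bash
cat > run2.py <<'E'
from h import *
T=lambda s:print(s,round((st:=env.get_state())['time'],2),'op',round(st['opening'],4),'gf',round(st['gripper_force'],2),'F',np.round(st['force'],1),np.round(st['tcp_pos'],4))
Y=np.radians(-95.6)
x,y=.4415,.359
env.reach([x,y,.22],down(Y));T('above')
env.movel([x,y,.105],.15);T('low')
print(env.movel([x,y,.084],.03,stop_force=4));T('down')
env.grip(.066,25);T('open')
env.dwell(.15)
env.movel([x,y,.25],.15)
im,_=camera('wrist');cv2.imwrite('pics/w3.png',im)
# eraser
ex,ey=.6335,.056
env.grip(.05,25)
env.reach([ex,ey,.25],down(np.radians(-116.2)))
env.movel([ex,ey,.1635],.12);T('er')
env.grip(.01,20);T('er grip')
env.movel([ex,ey,.24],.15);T('er lift')
E
python3 run2.py
```

```text
above 7.53 op 0.0456 gf 25.84 F [-0.3 -0.2 -1.5] [0.4427 0.3577 0.2199]
low 8.45 op 0.0452 gf 25.84 F [ 0.5 -0.5 -0.9] [0.442  0.3594 0.1058]
True
down 9.0 op 0.0454 gf 26.44 F [-0.6 -0.3  3.5] [0.4415 0.3589 0.0887]
open 9.33 op 0.0657 gf 0.0 F [ 0.2  0.7 -0.1] [0.4411 0.3583 0.0883]
er 13.28 op 0.0499 gf 0.0 F [ 0.4 -0.2  0.1] [0.634  0.0563 0.1642]
er grip 13.58 op 0.0293 gf 21.31 F [-1.4 -0.2  5.1] [0.6341 0.0561 0.1646]
er lift 14.24 op 0.0295 gf 20.75 F [-0.1 -0.8 -1.1] [0.6329 0.0558 0.2391]
```

View pics/w3.png

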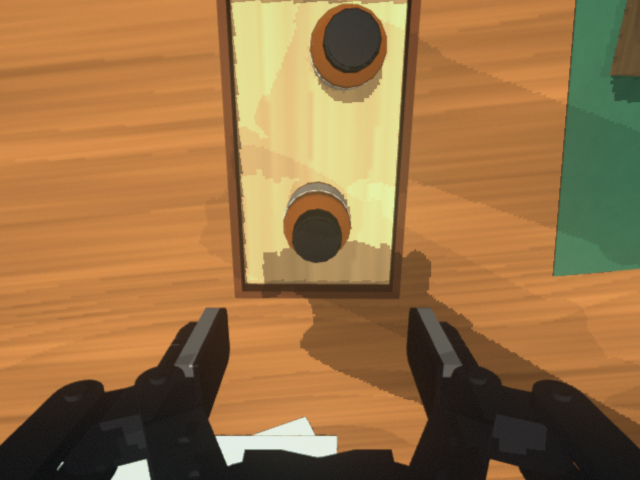

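```bash
cat > run3.py <<'E'
from h import *
T=lambda s:print(s,round((st:=env.get_state())['time'],2),'op',round(st['opening'],4),'gf',round(st['gripper_force'],2),'F',np.round(st['force'],1),np.round(st['tcp_pos'],4))
x,y=.488,-.3436
env.reach([x,y,.2],down(np.radians(-93.4)));T('above')
env.movel([x,y,.1],.15)
print(env.movel([x,y,.081],.03,stop_force=4));T('down')
env.grip(.05,25);env.dwell(.1)
env.movel([x,y,.25],.2)
im,_=camera('wrist');cv2.imwrite('pics/w4.png',im)
env.grip(.038,40)
hx,hy=.459,.0098
env.reach([hx-.0,hy,.25],down(np.radians(-7.7)));T('above handle');print(env.get_state()['qpos'])
im,P=cloud('wrist');cv2.imwrite('pics/w5.png',im);np.save('w5.npy',P)
E
python3 run3.py; python3 -c "
import cv2;a=cv2.imread('pics/w4.png');b=cv2.imread('pics/w5.png');cv2.imwrite('pics/w45.png',cv2.resize(cv2.hconcat([a,b]),(800,300)))"
```

```text
above 15.82 op 0.0293 gf 20.76 F [-0.6  0.6  0.1] [ 0.489  -0.3423  0.2   ]
True
down 17.17 op 0.0295 gf 21.54 F [-0.4 -0.4  2. ] [ 0.488  -0.3437  0.084 ]
above handle 20.24 op 0.0381 gf 0.0 F [-0.1 -0.7  0. ] [0.4595 0.0086 0.25  ]
[ 0.60654276  0.30224239 -0.8759419   2.06353316  0.29602454  0.90264683
 -0.57067292]
```

View pics/w45.png

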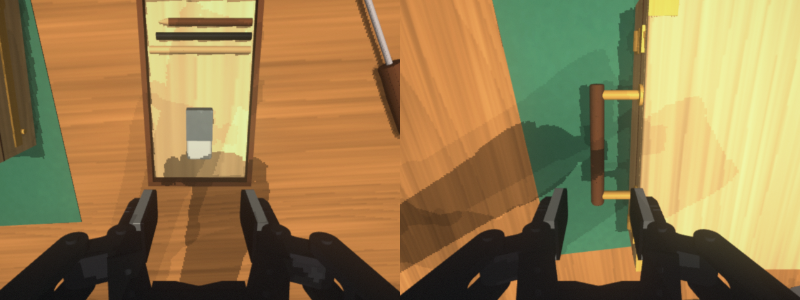

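```bash
cat > run4.py <<'E'
from h import *
T=lambda s:print(s,round((st:=env.get_state())['time'],2),'op',round(st['opening'],4),'gf',round(st['gripper_force'],2),'F',np.round(st['force'],1),np.round(st['tcp_pos'],4))
a=np.radians(-7.7);ax=np.array([np.cos(a),np.sin(a),0]);ay=np.array([-ax[1],ax[0],0])
P=np.load('w5.npy')[150:290,295:335].reshape(-1,3);q=P[(P[:,2]>.074)&(P[:,2]<.083)]
s=q@ax;bx=np.percentile(s,[2,50,98]);print('bar x along box axis',bx,'my guess',np.array([.459,.0098,0])@ax,'ztop',np.percentile(q[:,2],95))
c=(bx[0]+bx[2])/2; c=np.clip(c,.449,.458)
m=c*ax+(np.array([.459,.0098,0])@ay)*ay;m[2]=.0725;print('bar',m)
hinge=m+.262*ax;hinge[2]=.060
def bar(t): return hinge+ax*(-.262*np.cos(t)-.0125*np.sin(t))+np.array([0,0,.262*np.sin(t)+.0125*np.cos(t)])
up=np.array([0,0,.054])
print(kin.inverse_kinematics(bar(np.radians(60))+up,down(a)))
env.movel(m+[0,0,.16],.1)
print(env.movel(m+up,.1,stop_force=8));T('at bar')
env.grip(.0,50);T('grip')
np.savez('arc.npz',hinge=hinge,ax=ax)
for t in range(5,21,5): env.movel(bar(np.radians(t))+up,.08);T(t)
im,P=cloud('side');cv2.imwrite('pics/s2.png',im)
E
python3 run4.py
```

```text
bar x along box axis [0.4459441  0.45238245 0.45997229] my guess 0.4535482240520106 ztop 0.07992266866329388
bar [0.45841529 0.00987906 0.0725    ]
[ 0.55663264  0.39658197 -0.84772605  1.70059223  0.31742193  1.1887439
 -0.50712084]
False
at bar 21.82 op 0.0381 gf 0.0 F [ 0.5 -0.3  0.2] [0.4588 0.01   0.127 ]
grip 22.18 op 0.0122 gf 48.7 F [-3.8 -0.2  7.3] [0.4582 0.0099 0.1271]
5 22.61 op 0.0125 gf 48.67 F [ 6.3 -0.1 -5.8] [0.4599 0.0096 0.1501]
10 23.04 op 0.0125 gf 49.3 F [11.9 -2.3 -6.5] [0.4638 0.0091 0.1732]
15 23.48 op 0.0123 gf 49.73 F [ 19.5  -4.  -11.2] [0.4698 0.0082 0.1958]
20 23.9 op 0.0122 gf 50.09 F [ 28.8  -4.7 -16.5] [0.4779 0.0071 0.2179]
```

View pics/s2.png

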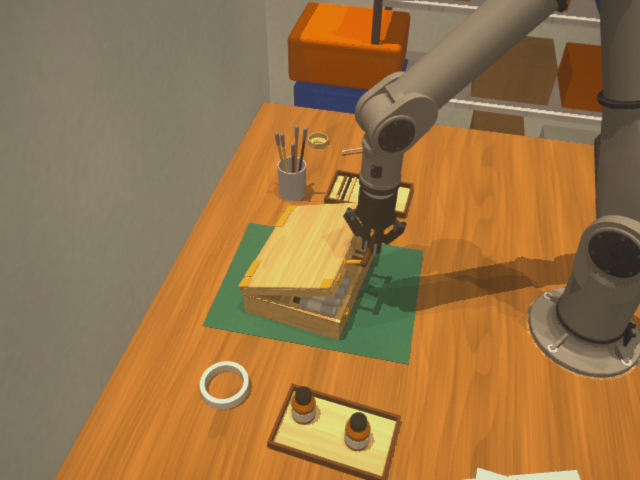

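```bash
cat > arc.py <<'E'
from h import *
def T(s): st=env.get_state();print(s,round(st['time'],2),'op',round(st['opening'],4),'gf',round(st['gripper_force'],1),'F',np.round(st['force'],1),'M',np.round(st['torque'],2),np.round(st['tcp_pos'],4))
d=np.load('arc.npz');hinge=d['hinge'];ax=d['ax'];up=np.array([0,0,.054])
def bar(t,dr=0): return hinge+(1-dr/.262)*(ax*(-.262*np.cos(t)-.0125*np.sin(t))+np.array([0,0,.262*np.sin(t)+.0125*np.cos(t)]))
def radial(t): # outward force component on tool
    u=bar(t)-hinge;u/=np.linalg.norm(u);return np.array(env.get_state()['force'])@u
E
python3 - <<'E'
from arc import *
t=np.radians(20)
T('now');env.grip(0,25);T('grip25')
for dr in (.001,.002,.003):
    env.movel(bar(t,dr)+up,.02);T(dr);print(radial(t))
E
```

```text
now 23.95 op 0.0123 gf 50.1 F [ 28.2  -4.  -16.2] M [-0.85 -5.52  0.03] [0.4778 0.0071 0.2177]
grip25 24.17 op 0.0126 gf 50.1 F [ 28.5  -4.6 -16.5] M [-0.93 -5.5  -0.01] [0.4778 0.0071 0.2176]
0.001 24.42 op 0.0121 gf 50.3 F [ 25.1  -3.9 -15.6] M [-0.73 -4.84 -0.03] [0.4776 0.0072 0.2168]
-29.370317406157795
0.002 24.67 op 0.0125 gf 50.4 F [ 20.7  -3.1 -14.4] M [-0.59 -4.11 -0.03] [0.4775 0.0072 0.2161]
-24.804133591458005
0.003 24.92 op 0.0123 gf 50.5 F [ 18.5  -2.8 -12.4] M [-0.56 -3.41  0.02] [0.4774 0.0072 0.2154]
-22.0389050148792
```

The radial force comes from a sign error in my arc: x should be −.262·cos t **+** .0125·sin t. I'll correct it and carry on.

```bash
sed -i 's/-.0125\*np.sin(t))+/+.0125*np.sin(t))+/' arc.py; python3 - <<'E'
from arc import *
env.movel(bar(np.radians(20))+up,.03);T('fix20')
env.grip(0,40)
for t in range(25,61,5): env.movel(bar(np.radians(t))+up,.08);T(t)
env.dwell(.5);T('end')
im,P=cloud('side');cv2.imwrite('pics/s3.png',im);np.save('s3.npy',P)
p=np.array(env.get_state()['tcp_pos'])-up-hinge;print('angle',np.degrees(np.arctan2(p[2],-(p@ax)))-2.73)
im,P=cloud('top');cv2.imwrite('pics/t3.png',im);np.save('t3.npy',P)
E
```

```text
fix20 25.26 op 0.0122 gf 51.0 F [ 3.  -0.4 -4.8] M [ 0.13 -0.37  0.01] [0.478  0.0073 0.215 ]
25 25.91 op 0.0126 gf 50.6 F [ 0.6  1.5 -4.7] M [0.49 0.21 0.03] [0.4876 0.006  0.236 ]
30 26.34 op 0.0122 gf 50.2 F [-3.7  1.8 -1.4] M [ 0.59  1.11 -0.01] [0.4988 0.0045 0.256 ]
35 26.77 op 0.0125 gf 49.8 F [-7.4  2.6  1. ] M [ 0.62  1.78 -0.04] [0.5115 0.0028 0.2748]
40 27.21 op 0.0122 gf 49.6 F [-10.6   2.1   6.3] M [0.51 2.39 0.05] [0.5258 0.0009 0.2924]
45 27.64 op 0.0124 gf 49.4 F [-12.2   1.1   9.7] M [0.44 3.1  0.02] [ 0.5416 -0.0012  0.309 ]
50 28.07 op 0.0118 gf 49.8 F [-13.5   0.8  13.5] M [0.23 2.77 0.01] [ 0.56   -0.0035  0.3247]
55 28.51 op 0.0126 gf 50.0 F [-9.9  1.5 11.7] M [0.24 2.5  0.03] [ 0.579  -0.0062  0.3378]
60 28.94 op 0.0127 gf 50.0 F [-8.1  0.4 11. ] M [ 0.14  1.94 -0.  ] [ 0.5994 -0.0089  0.3496]
end 29.44 op 0.0119 gf 50.0 F [-7.5  0.5  9.6] M [0.21 1.82 0.02] [ 0.5991 -0.0089  0.3494]
angle 60.25138737336139
```

View pics/s3.png

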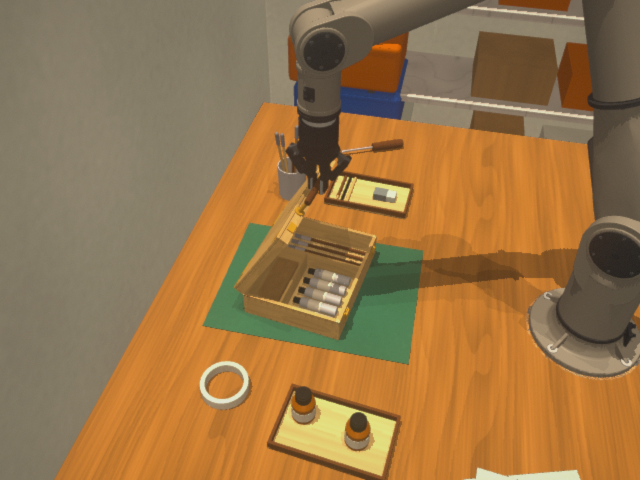

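```bash
python3 - <<'E'
from arc import *
for f in ('s3','t3'):
    P=np.load(f+'.npy').reshape(-1,3);P=P[~np.isnan(P[:,0])]
    ay=np.array([-ax[1],ax[0],0]);q=P-hinge;X=q@ax;Yb=q@ay;Z=q[:,2]
    m=(X>-.16)&(X<.03)&(abs(Yb)<.14)&(Z>.03)&(Z<.2);A=np.c_[X,Z][m]
    # best angle: histogram of offset normal to candidate lid angle
    best=max(((np.histogram(A@[np.sin(t),np.cos(t)],np.arange(-.1,.1,.0015))[0].max()),d) for d in np.arange(45,75,.5) for t in [np.radians(d)])
    print(f,m.sum(),best)
P0=np.load('top.npy');P1=np.load('t3.npy')
E
python3 -c "
import cv2;a=cv2.imread('pics/t3.png')[120:330,100:500];cv2.imwrite('pics/t3c.png',cv2.resize(a,(800,420)))"
```

```text
s3 1375 (np.int64(748), np.float64(60.0))
t3 1156 (np.int64(536), np.float64(60.0))
```

View pics/t3c.png

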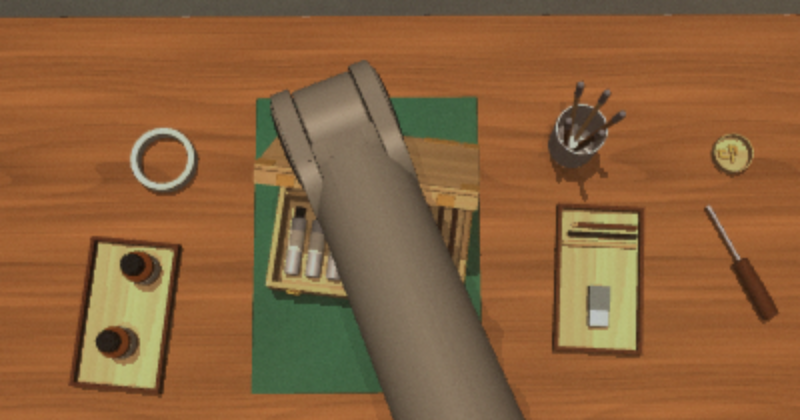

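Both views put the lid at 60°. The ink bottle stands in its tray at crop pixel (117,342), the eraser lies in the pencil tray at (598,305), and the tape, screwdriver and brush pot look unmoved.

```bash
python3 -c "
from h import *
print(job.job_done())"
```

```text
the job is handed in; nothing more can be done
None
```

I handed the job in with the lid held at 60° by its handle, the ink bottle upright in its tray, the eraser in the pencil tray, and nothing else visibly moved; no verdict was returned.

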